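Fetch the ring gauge from behind the setting masters

ROBOT

A 6-joint arm with a two-finger parallel gripper is mounted at the origin on the work surface. World frame = base frame: x ahead of the robot, y to its left, z up, the work surface at z = 0. Lengths are in m, angles in rad, forces in N, time in s.
With the tool pointing down it reaches from about 0.4 to 0.925 m from the base axis. Payload 12.5 kg.
Tool frame: the origin (TCP) lies midway between the tips of the shut fingers; the grasp point (between the pads) lies 19 mm behind it (r.pinch_z is the distance from the TCP to the grasp point, in m); x points along the fingers, z is the direction in which the jaws open and shut, and the axes are right-handed (so a half turn about x gives the same grasp; the last joint's range is limited). The gripper opens to 95 mm and grips with 3 to 60 N. Pads are 20 mm wide; open, the fingers measure 119 mm over their backs; the gripper's body (75 mm by 180 mm) begins 59 mm behind the grasp point.
Start: joints at [1.158, 0.491, 1.559, -0, 1.092, -0.106], TCP at [0.189, 0.596, 0.215] pointing down, gripper open.
Joint ranges: [-3.1, 3.1], [-0.84, 2.19], [0.05, 2.79], [-1.13, 4.28], [0.06, 2.93], [-2.69, 2.69]. Speed limits (rad/s): [2.22, 2.22, 2.79, 3.14, 3.14, 3.14].

INTERFACE

Orientations are given as a rotation vector (axis times angle).
In Python, from plant import r gives the robot as it stands. The module is installed in compiled form; this text tells all that it offers. Calls block until the motion is done:
- r.reach(position, orientation): joint-space move of the TCP to a pose.
- r.servo_line(position, attitude=None, speed=0.15, stop_force=None): straight line of the TCP; attitude=None keeps the orientation; speed is the mean speed in m/s. With stop_force (N) it stops when the force on the tool has changed by that much, and returns True; else False.
- r.move_j(angles): joint-space move.
- r.command_gripper(opening): finger opening in m; the grip force is fixed at half the most; returns when the fingers have stopped.
- r.pause(seconds).
- r.inverse_kinematics(position, orientation): joint angles nearest the present ones, or None.
- r.snapshot(name): name is "scene" or "top"; returns a dict with "image" (384x512x3 uint8, red, green, blue), "intrinsics" (3x3 intrinsics, pixels), "R" (3x3) and "t" (3): a world point X has camera coordinates R X + t. Camera axes: x right, y down, z forward; pixel columns grow to the right and rows downward; lengths in m; the calibration is good to about 2 mm. A picture is of the moment at which its call begins. There is no depth.
A pose or a line that the arm cannot do raises r.MotionError and nothing moves.
- r.hand_in(): hands the job in, once; it reports no verdict.
Readings, each from a call of its own:
- r.get_time_s(): time.
- r.get_qpos(): joint angles.
- r.get_joint_vel(): joint speeds.
- r.get_joint_torque(): joint torques, N m.
- r.get_tool_pos(): TCP position.
- r.get_eef_rot(): TCP orientation.
- r.get_contact_force(): force on the tool from outside, world axes, zero at the start.
- r.get_ft_torque(): the same for the moment, N m.
- r.get_width(): finger opening in m.
Only numpy, scipy, OpenCV 4.12 (cv2) and the standard library are available. Lean on these libraries where they do the work, as an engineer would, in place of code of your own. Each camera call takes 0.05 s, during which the arm holds its last target.

TASK

The gold ring gauge stands at the back of the grey storage dock, blocked by the blue and the red setting masters. First move both masters out of the way and stand them in the green side tray, then set the ring gauge flat in the middle of the turntable's black seat, and then put each master back upright on the pad of its own colour. Leave the oil bottle and the dial gauge alone.

Things in the scene. Friction and masses are not known exactly. Their poses are not given: they have to be found in the camera images.
- master_blue: Blue setting master: a blue cylinder with a thin steel band, 56 mm diameter and 50 mm tall, with a black round carrying knob on top, 24 mm diameter and 34 mm tall (84 mm overall; the knob's top has a small blue dot). 0.25 to 0.5 kg. Origin: centre of its underside, z up. At the start it stands on the pad of its own colour; the two masters' centres are then 68 mm apart. Take it by the knob from above.
- master_red: Red setting master: a red cylinder with a thin steel band, 56 mm diameter and 50 mm tall, with a black round carrying knob on top, 24 mm diameter and 34 mm tall (84 mm overall; the knob's top has a small red dot). 0.25 to 0.5 kg. Origin: centre of its underside, z up. At the start it stands on the pad of its own colour; the two masters' centres are then 68 mm apart. Take it by the knob from above.
- ring_gauge: Gold-coloured metal ring gauge: a plain ring of 44 mm outer diameter, 20 mm bore, 40 mm tall, bore upright, 0.25 kg. Origin: centre of its underside, z up (its yaw has no meaning). It starts on the dock's 10 mm thick plate, between two low walls and behind both masters; when these are gone it can be taken from above across its outside with the fingers fore and aft along the dock's x axis. The fingers do not fit into its bore.
- dock: Light grey storage dock, fixed: a plate 200 mm (x) by 170 mm (y) and 10 mm thick. Origin: centre of its underside on the table; its +x points to its back, away from the tabs. The pads lie at x = 0, y = +34 and -34 mm; the ring gauge starts about x = +48 mm, y = 0. Two walls beside the ring gauge run along x from +37 to +93 mm, are 10 mm thick, with inner faces at y = +36 and -36 mm, and rise to 50 mm above the table; the niche is open at the front, back and top.
- pad_blue: Blue home pad fixed on the dock: a disc of 62 mm diameter and 2 mm thick, with a 40 mm wide tab of the same colour that runs from it to the dock's front edge. Which side the colour is on changes from start to start. Origin: centre of the disc's underside, so the disc's top is 2 mm above it; its axes are parallel to the dock's (x from the tab towards the ring gauge's place).
- pad_red: Red home pad fixed on the dock: a disc of 62 mm diameter and 2 mm thick, with a 40 mm wide tab of the same colour that runs from it to the dock's front edge. Which side the colour is on changes from start to start. Origin: centre of the disc's underside, so the disc's top is 2 mm above it; its axes are parallel to the dock's (x from the tab towards the ring gauge's place).
- tray: Green shallow side tray, fixed, empty at the start: 220 mm (x) by 140 mm (y) outside, 16 mm high, walls and floor 5 mm thick. Origin: centre of its underside; x along its long side. Both masters fit, one behind the other along x (for instance at x = +50 and -50 mm). It stands to the left or the right of the dock.
- turntable: Round cream measuring turntable with a steel top, fixed, on the other side of the dock from the tray: 152 mm diameter, with a black rubber seat disc of 60 mm diameter in the middle, whose top is the highest point, 54 mm above the table. Origin: centre of its underside, z up. It does not turn.
- oil_bottle: Bystander: amber bottle with white cap, 44 mm diameter, 110 mm tall, standing. Origin: centre of its underside. Leave alone.
- dial_gauge: Bystander: round dial gauge lying on its back, 56 mm diameter, 22 mm high, with a thin stem along its x. Origin: centre of its underside. Leave alone.
Things that resemble listed ones, but are neither listed nor needed, are in the scene too. There is more than one size of the ring_gauge; the one meant has the size given above. Several things have the shape of the master_blue; the one meant has the colours described above.

How it is judged:
By the outcome, as a careful person would: the job done as asked, in the order asked, and still so for the second after the job is handed in, with the robot touching nothing.
It also fails if it takes over 115 s, if anything falls off the work surface, if the arm or the gripper's body presses on something with over 40 N, if the wrist force passes 120 N, or if a joint passes its speed limit or range.

## Working session

There is one attempt and no reset: what is moved stays moved. The work goes in short steps, each a Python script; the robot and the scene stay as the last script left them, time stands still between calls to the robot, and variables do not carry over. Pictures are saved under pics/ and viewed, and the job is handed in when it is done.

```bash
ls; mkdir -p pics
python3 - <<'E'
from plant import r
import cv2,numpy as np
for n in("scene","top"):
    s=r.snapshot(n); cv2.imwrite(f"pics/{n}0.png",cv2.resize(s["image"][:,:,::-1],(800,600),interpolation=cv2.INTER_CUBIC))
    np.savez(f"pics/{n}0.npz",**s); print(n,s["intrinsics"].tolist(),s["R"].round(4).tolist(),s["t"].round(4).tolist(), (-s["R"].T@s["t"]).round(3))
print(r.get_time_s(),r.get_eef_rot(),r.get_tool_pos(),r.pinch_z,r.get_width())
E
```

```text
pics
scene [[459.47361192759547, 0.0, 252.76350277046512], [0.0, 459.47361192759547, 195.89146203172442], [0.0, 0.0, 1.0]] [[-0.7913, 0.6112, 0.0169], [0.3217, 0.4396, -0.8386], [-0.52, -0.6582, -0.5445]] [0.4889, -0.156, 1.439] [1.185 0.717 0.644]
top [[447.2032722362014, 0.0, 259.540884060198], [0.0, 447.2032722362014, 193.8055944885183], [0.0, 0.0, 1.0]] [[0.0263, -0.9996, -0.0089], [-0.999, -0.026, -0.0355], [0.0353, 0.0098, -0.9993]] [-0.0023, 0.5848, 1.1766] [5.430e-01 1.000e-03 1.197e+00]
0.1 [-0.98084432  1.33976989  0.98001563] [0.18863329 0.59561686 0.21412489] 0.0188 0.09471712546462954
```

View pics/scene0.png

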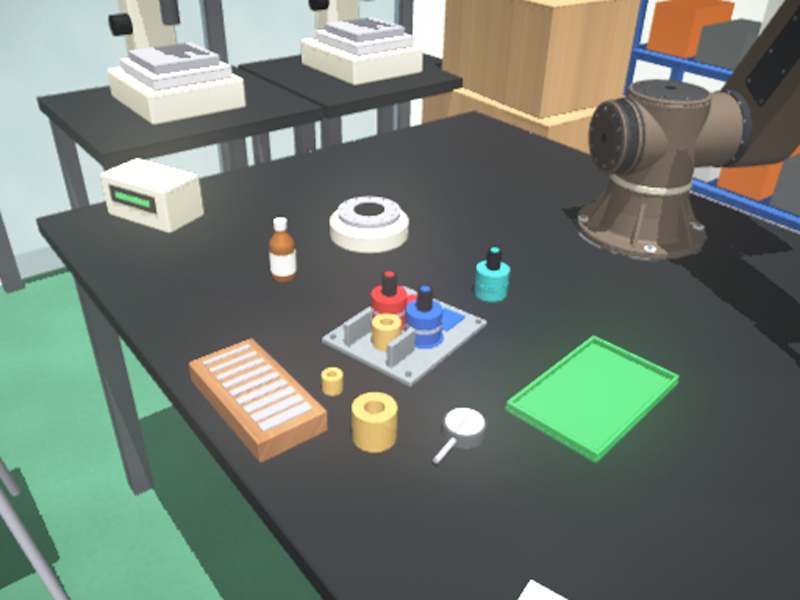

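View pics/top0.png

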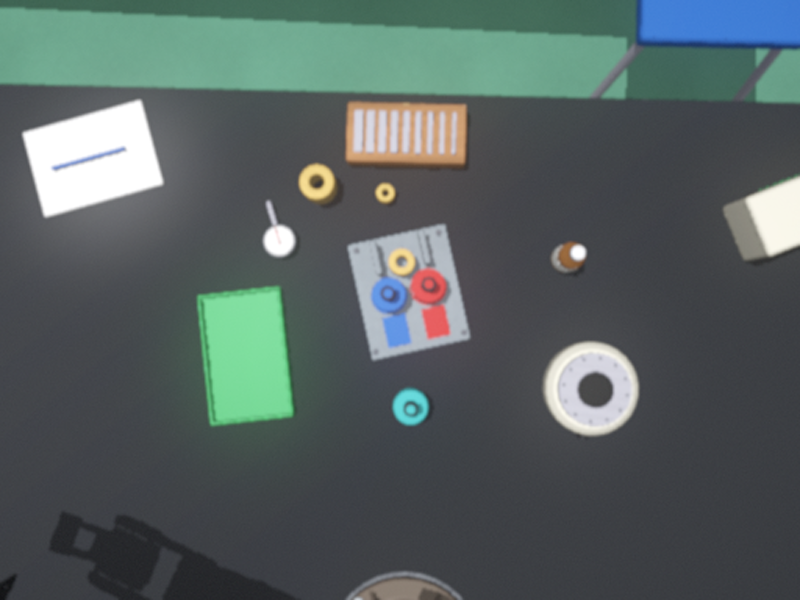

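Candidates (800-px top view):
- **Ring:** dock (402,262), large (317,182), small (385,193). I choose the dock one.
- **Blue master:** blue (388,295) or teal lookalike (411,407). I choose the blue one on the blue pad.
- **Red master:** (429,286) only.

Other things seen: tray at (246,356), seat at (596,389), bottle at (570,257), dial gauge at (279,240). Next is a close crop to check the choice.

Run:
```python
import cv2,numpy as np
a=np.load("pics/top0.npz")["image"];b=np.load("pics/scene0.npz")["image"]
c=[cv2.resize(a[140:235,215:310],(400,400),interpolation=cv2.INTER_NEAREST),cv2.resize(b[165:255,200:290+35-35],(400,400),interpolation=cv2.INTER_NEAREST)]
cv2.imwrite("pics/crop1.png",np.hstack(c)[:,:,::-1])
for n,im in(("top",a),("scene",b)):
    h=cv2.cvtColor(im,cv2.COLOR_RGB2HSV)
    for col,lo,hi in(("blue",(105,120,60),(125,255,255)),("red",(172,120,60),(180,255,255)),("red0",(0,150,60),(5,255,255)),("gold",(16,90,80),(28,255,255)),("green",(55,150,80),(75,255,255)),("dark",(0,0,0),(180,255,45))):
        m=cv2.inRange(h,lo,hi)
        k,l,s,ce=cv2.connectedComponentsWithStats(m)
        for i in range(1,k):
            if 4<s[i,4]<6000 and (col!="dark" or 100<s[i,4]): print(n,col,s[i].tolist(),ce[i].round(1))
```

```text
top blue [407, 0, 105, 31, 3127] [460.   14.5]
top blue [238, 178, 22, 22, 325] [248.6 188.9]
top blue [246, 201, 16, 21, 243] [253.5 210.9]
top red [264, 174, 4, 7, 7] [265. 177.]
top red [269, 177, 13, 12, 68] [275.3 182.2]
top red [264, 185, 21, 9, 37] [273.7 190.5]
top red [276, 196, 6, 2, 7] [278.3 196.3]
top red [271, 198, 5, 15, 24] [272.8 204. ]
top red0 [270, 174, 15, 19, 95] [278.4 184. ]
top red0 [272, 197, 14, 18, 148] [279.3 205.9]
top gold [258, 66, 4, 2, 8] [259.5  66.5]
top gold [191, 105, 25, 25, 467] [203. 117.]
top gold [240, 117, 13, 14, 140] [246.2 123.3]
top gold [250, 160, 15, 16, 146] [256.9 167.6]
top dark [33, 329, 154, 55, 3310] [ 99.3 361.9]
scene blue [400, 0, 69, 61, 691] [428.7  37.5]
scene blue [443, 115, 69, 33, 611] [478.1 130.3]
scene blue [269, 183, 6, 4, 20] [271.7 184.4]
scene blue [260, 192, 37, 20, 440] [276.1 202.6]
scene blue [266, 212, 18, 11, 141] [274.2 217.6]
scene red [257, 202, 2, 5, 6] [257.8 203.8]
scene red0 [247, 174, 5, 3, 13] [249.  174.8]
scene red0 [238, 183, 29, 18, 294] [249.4 192.1]
scene red0 [257, 207, 2, 3, 5] [257.6 208.2]
scene gold [238, 201, 19, 24, 325] [246.  210.8]
scene gold [206, 235, 14, 19, 228] [212.4 243.6]
scene gold [187, 247, 6, 6, 7] [189.6 249.7]
scene gold [225, 251, 30, 39, 1006] [239.1 269.7]
scene gold [194, 254, 13, 13, 38] [200.2 261.3]
scene gold [183, 266, 14, 8, 40] [189.  269.8]
scene dark [478, 4, 34, 64, 910] [496.6  38.6]
scene dark [455, 166, 57, 68, 1623] [487.8 194.5]
scene dark [176, 342, 38, 42, 211] [195.9 364.8]
```

View pics/crop1.png

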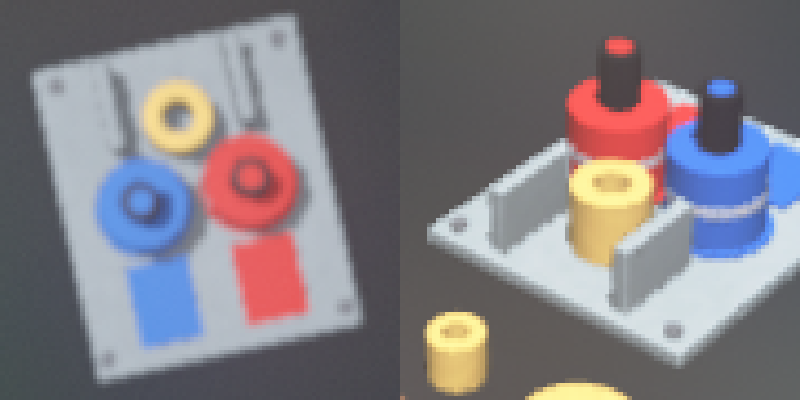

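The crop confirms the choice: blue dot at about (248,188) and red dot at (274,183) in native top pixels. The mid-size ring sits between the walls behind both masters. Next I measure.

```bash
cat > h.py <<'E'
import cv2,numpy as np
def load(n): return dict(np.load(n))
def ray(s,uv,z):
    d=s["R"].T@np.linalg.solve(s["intrinsics"],[uv[0],uv[1],1.]); c=-s["R"].T@s["t"]
    return c+d*(z-c[2])/d[2]
def proj(s,X):
    p=s["intrinsics"]@(s["R"]@np.asarray(X,float)+s["t"]); return p[:2]/p[2]
def tri(sa,ua,sb,ub):
    P=[s["intrinsics"]@np.c_[s["R"],s["t"]] for s in(sa,sb)]
    X=cv2.triangulatePoints(P[0],P[1],np.array(ua,float).reshape(2,1),np.array(ub,float).reshape(2,1)).ravel(); return X[:3]/X[3]
def planepts(s,pts,z): return np.array([ray(s,p,z)[:2] for p in pts])
def circ(P):
    A=np.c_[2*P,np.ones(len(P))]; x=np.linalg.lstsq(A,(P**2).sum(1),rcond=None)[0]
    return x[:2],np.sqrt(x[2]+x[:2]@x[:2])
def big(m,win):
    x0,y0,x1,y1=win; mm=np.zeros_like(m); mm[y0:y1,x0:x1]=m[y0:y1,x0:x1]
    k,l,s,c=cv2.connectedComponentsWithStats(mm)
    i=1+np.argmax(s[1:,4]); return (l==i).astype(np.uint8)*255
def cont(m): return max(cv2.findContours(m,cv2.RETR_EXTERNAL,cv2.CHAIN_APPROX_NONE)[0],key=cv2.contourArea)
def quad(m):
    h=cv2.convexHull(cont(m)); 
    for e in np.arange(1,25,.5):
        q=cv2.approxPolyDP(h,e,True)
        if len(q)<=4: break
    q=q.reshape(-1,2).astype(float); pts=h.reshape(-1,2).astype(float)
    # refine each side with fitLine on contour pts
    c=cont(m).reshape(-1,2).astype(float); L=[]
    for i in range(4):
        a,b=q[i],q[(i+1)%4]; d=(b-a)/np.linalg.norm(b-a); n=np.array([-d[1],d[0]])
        t=(c-a)@d/np.linalg.norm(b-a); e=abs((c-a)@n)
        s=c[(t>.1)&(t<.9)&(e<2.5)]
        v=cv2.fitLine(s.astype(np.float32),cv2.DIST_HUBER,0,.01,.01).ravel(); nn=np.array([-v[1],v[0]]); L.append((nn,nn@v[2:]))
    return np.array([np.linalg.solve(np.array([L[i-1][0],L[i][0]]),[L[i-1][1],L[i][1]]) for i in range(4)])
E
python3 - <<'E'
from h import *
T=load("pics/top0.npz");S=load("pics/scene0.npz")
ht=cv2.cvtColor(T["image"],cv2.COLOR_RGB2HSV);hs=cv2.cvtColor(S["image"],cv2.COLOR_RGB2HSV)
def dot(im,c,red,w=5):
    x,y=int(round(c[0])),int(round(c[1])); p=im[y-w:y+w+1,x-w:x+w+1].astype(float)
    q=p[...,0]-p[...,2] if red else p[...,2]-p[...,0]
    q=np.where(q>.5*q[w-1:w+2,w-1:w+2].max(),q,0)
    m=big((q>0).astype(np.uint8),(0,0,2*w+1,2*w+1))>0
    # component nearest the centre
    k,l,s,cc=cv2.connectedComponentsWithStats((q>0).astype(np.uint8)); i=l[w,w]; g=(l==i)
    Y,X=np.mgrid[-w:w+1,-w:w+1]; q=q*g; return np.array([x+(q*X).sum()/q.sum(),y+(q*Y).sum()/q.sum()]),g.sum()
for n,ct,cs,red in(("blue",(248.5,188.2),(271.7,184.4),0),("red",(274.4,182.7),(249,174.8),1)):
    a,na=dot(T["image"],ct,red);b,nb=dot(S["image"],cs,red)
    print(n,a,na,b,nb,"tri",tri(T,a,S,b).round(4),"top@.096",ray(T,a,.096).round(4),"scene@.096",ray(S,b,.096).round(4))
# tray
for nm,s,h in(("T",T,ht),("S",S,hs)):
    g=big(cv2.inRange(h,(50,100,60),(80,255,255)),(100,170,200,290) if nm=="T" else (310,200,450,310))
    q=quad(g); print("tray",nm,q.round(1).tolist()); P=planepts(s,q,.016); print(P.round(4).tolist(),P.mean(0).round(4),np.linalg.norm(P-np.roll(P,1,0),axis=1).round(3))
# dock
g=cv2.inRange(ht,(0,0,110),(180,255,255)); g=big(g,(215,138,308,236)); q=quad(g); print("dock T",q.round(1).tolist()); P=planepts(T,q,.01); print(P.round(4).tolist(),P.mean(0).round(4),np.linalg.norm(P-np.roll(P,1,0),axis=1).round(3))
g=cv2.inRange(hs,(0,0,110),(180,255,255)); g=big(g,(200,165,315,250)); cv2.imwrite("pics/dockS.png",g)
# ring top, top view
g=big(cv2.inRange(ht,(14,70,70),(30,255,255)),(245,155,270,180)); c=cont(g).reshape(-1,2); 
print("ring T pix",cv2.minEnclosingCircle(c),"@.05",circ(planepts(T,c,.05)))
# seat
for nm,s,im,w in(("T",T,T["image"],(365,232,398,268)),("S",S,S["image"],(215,120,260,150))):
    g=cv2.inRange(cv2.cvtColor(im,cv2.COLOR_RGB2GRAY),0,100); g=big(g,w); c=cont(g).reshape(-1,2); e=cv2.fitEllipse(c)
    print("seat",nm,e,"@.054",circ(planepts(s,c,.054)))
    if nm=="T":et=e[0]
print("seat tri",tri(T,et,S,e[0]))
print([ (n,proj(T,[x,y,z]).round(1)) for n,x,y,z in()])
E
```

```text
blue [247.50025461 187.75689989] 97 [271.70178704 184.28667163] 20 tri [0.5964 0.0417 0.0962] top@.096 [0.5958 0.0422 0.096 ] scene@.096 [0.5969 0.0409 0.096 ]
red [273.82310295 183.08081199] 97 [248.72322554 174.92440151] 17 tri [ 0.6109 -0.0238  0.0947] top@.096 [ 0.609  -0.0223  0.096 ] scene@.096 [ 0.6137 -0.0236  0.096 ]
tray T [[179.0, 182.8000030517578], [188.39999389648438, 266.1000061035156], [134.10000610351562, 272.3999938964844], [125.4000015258789, 188.39999389648438]]
[[0.6082, 0.2271], [0.3894, 0.1949], [0.369, 0.3374], [0.5896, 0.3686]] [0.489 0.282] [0.143 0.221 0.144 0.223]
tray S [[379.3999938964844, 214.10000610351562], [436.79998779296875, 241.1999969482422], [381.5, 296.5], [320.29998779296875, 259.6000061035156]]
[[0.39, 0.1989], [0.3698, 0.342], [0.6022, 0.3774], [0.6205, 0.2324]] [0.4956 0.2877] [0.233 0.145 0.235 0.146]
dock T [[284.29998779296875, 142.3000030517578], [301.0, 216.39999389648438], [237.8000030517578, 230.6999969482422], [221.3000030517578, 156.3000030517578]]
[[0.7236, -0.0492], [0.5277, -0.0982], [0.4855, 0.068], [0.6822, 0.1175]] [0.6047 0.0095] [0.172 0.202 0.172 0.203]
ring T pix ((256.8584899902344, 167.57546997070312), 8.501614570617676) @.05 (array([0.65049572, 0.02110754]), np.float64(0.020469476685015867))
seat T ((380.8236083984375, 249.13113403320312), (20.04015350341797, 20.390501022338867), 107.89347076416016) @.054 (array([ 0.45064269, -0.29898809]), np.float64(0.02555684546236697))
seat S ((237.40382385253906, 127.50728607177734), (17.618986129760742, 47.801536560058594), 90.54669189453125) @.054 (array([ 0.42244975, -0.33151611]), np.float64(0.0611052714547241))
seat tri [ 0.45154849 -0.29302769  0.07446521]
[]
```

Run:
```python
from h import *
T=load("pics/top0.npz");S=load("pics/scene0.npz")
g=cv2.cvtColor(T["image"],cv2.COLOR_RGB2GRAY)
print(T["image"][183:194,243:255].max(2)); print(T["image"][177:189,269:281].max(2))
a=cv2.resize(S["image"][105:165,200:275],(750,600),interpolation=cv2.INTER_CUBIC)
cv2.imwrite("pics/seatS.png",a[:,:,::-1])
b=np.hstack([cv2.resize(S["image"][195:230,232:262],(342,400),interpolation=cv2.INTER_CUBIC),cv2.resize(T["image"][155:180,245:270],(400,400),interpolation=cv2.INTER_CUBIC)])
cv2.imwrite("pics/ringS.png",b[:,:,::-1])
```

```text
[[229 220 203 185 172 174 185 198 216 226 229 229]
 [221 200 171 164 170 172 170 171 191 213 221 224]
 [209 174 159 185 205 208 201 180 166 181 195 205]
 [200 161 170 208 224 227 223 204 161 140 159 177]
 [193 157 181 217 230 232 229 212 164 119 136 159]
 [195 159 179 215 229 231 227 206 155 113 131 155]
 [208 168 163 197 216 221 214 184 134 111 137 156]
 [218 187 154 163 184 189 179 148 113 120 143 159]
 [226 210 180 155 147 142 129 114 115 135 151 166]
 [231 224 210 191 170 153 133 128 138 152 164 184]
 [231 230 225 219 210 199 182 174 176 179 189 208]]
[[232 224 208 197 189 182 186 195 208 223 230 231]
 [228 208 176 167 171 172 168 162 177 206 225 231]
 [221 189 160 179 201 207 201 176 155 182 215 228]
 [210 171 166 205 224 229 225 205 160 154 194 219]
 [201 158 173 216 231 234 232 217 171 134 166 200]
 [193 146 167 213 230 233 231 216 171 129 148 177]
 [195 144 148 194 218 224 219 197 153 126 146 163]
 [209 167 135 158 184 190 182 158 128 131 149 161]
 [223 198 161 137 137 139 131 117 120 141 155 168]
 [231 220 202 176 158 147 133 128 142 154 167 187]
 [233 231 224 214 206 199 183 175 177 182 192 210]
 [234 233 232 229 228 225 218 212 212 213 216 224]]
```

View pics/seatS.png

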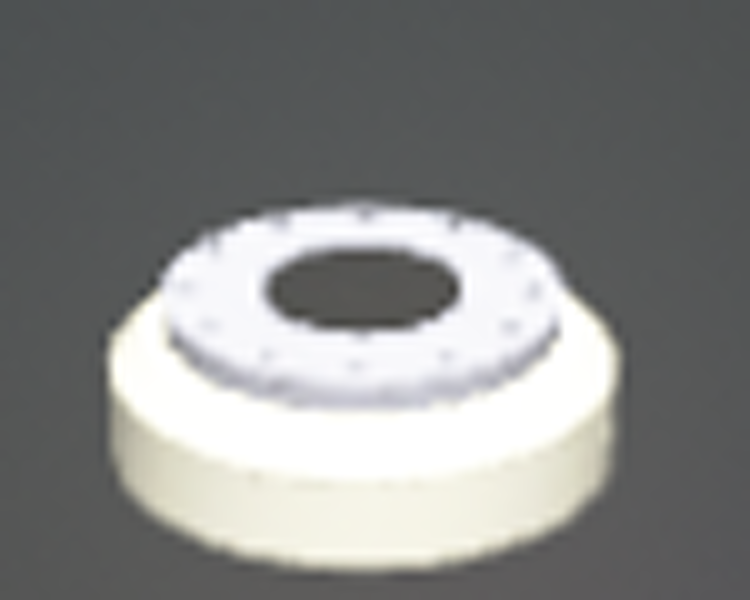

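View pics/ringS.png

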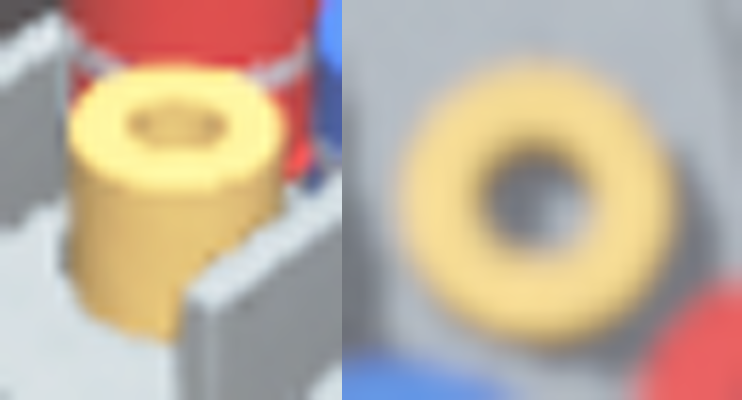

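The seat in the scene view is at about (236.3,133.9) native. The ring's top face is at about (246.9,205.6) in scene and (256.7,167.0) in top.

Run:
```python
from h import *
T=load("pics/top0.npz");S=load("pics/scene0.npz")
for n,(x,y,w,hh),b in(("blue",(245,185,7,6),(271.7,184.29)),("red",(271,179,7,6),(248.8,174.9))):
    q=T["image"][y:y+hh,x:x+w].max(2).astype(float); q=np.where(q>185,q-185,0); Y,X=np.mgrid[y:y+hh,x:x+w]
    a=np.array([(q*X).sum(),(q*Y).sum()])/q.sum(); print(n,a.round(2),tri(T,a,S,b).round(4),ray(T,a,.096)[:2].round(4),ray(S,b,.096)[:2].round(4))
g=cv2.inRange(cv2.cvtColor(S["image"],cv2.COLOR_RGB2GRAY),0,150); g=big(g,(222,126,250,142)); c=cont(g); e=cv2.fitEllipse(c); print(e,cv2.boundingRect(c))
gt=cv2.inRange(cv2.cvtColor(T["image"],cv2.COLOR_RGB2GRAY),0,130); gt=big(gt,(366,234,397,265)); ct=cont(gt); et=cv2.fitEllipse(ct); print(et)
print("seat",tri(T,et[0],S,e[0]).round(4),circ(planepts(T,ct[:,0],.054)),circ(planepts(S,c[:,0],.054)))
print("ring",tri(T,(256.8,167.3),S,(246.9,205.6)).round(4),ray(T,(256.8,167.3),.05),ray(S,(246.9,205.6),.05))
# consistency of views: tray far corners, dial etc.
print("tray corners",tri(T,(188.4,266.1),S,(379.4,214.1)),tri(T,(134.1,272.4),S,(436.8,241.2)))
```

```text
blue [247.9  187.19] [0.5972 0.0413 0.0963] [0.5972 0.0413] [0.5969 0.0409]
red [274.02 181.26] [ 0.6137 -0.0229  0.0964] [ 0.6135 -0.0227] [ 0.6135 -0.0236]
((235.81704711914062, 133.48080444335938), (7.457522869110107, 18.787212371826172), 90.12004852294922) (227, 130, 19, 8)
((380.7293395996094, 249.0174102783203), (21.010643005371094, 21.36309051513672), 102.1975326538086)
seat [ 0.4511 -0.2995  0.0524] (array([ 0.45092489, -0.29874031]), np.float64(0.02677854591358268)) (array([ 0.45312536, -0.29738676]), np.float64(0.026515213626588985))
ring [0.6518 0.0212 0.0484] [0.6512745  0.02146875 0.05      ] [0.65356297 0.02273672 0.05      ]
tray corners [0.38825686 0.19640467 0.01381489] [0.3676261  0.33963845 0.01326487]
```

The two views agree within about 2 mm:
- **Knob tops:** z ≈ 0.096.
- **Ring top:** z ≈ 0.049.
- **Seat:** z ≈ 0.053.
- **Tray rim:** z ≈ 0.014.
- **Dock:** centre (0.605, 0.0095), yaw 14.1°. The pad positions this predicts match the masters.

I'll move the blue master first.

```bash
cat >> h.py <<'E'
from plant import r
from scipy.spatial.transform import Rotation as Ro
A=np.radians(14.1); HI=0.215
DX=np.array([np.cos(A),np.sin(A)]); DY=np.array([-np.sin(A),np.cos(A)])
HOME={"blue":np.array([.5970,.0414]),"red":np.array([.6134,-.0232])}
RING=np.array([.6515,.0214]); SEAT=np.array([.4512,-.2990])
TC=np.array([.4890,.2825]); TA=np.radians(8.3); TX=np.array([np.cos(TA),np.sin(TA)])
SLOT={"blue":TC+.05*TX,"red":TC-.05*TX}
def rot(flip):
    a=A+np.pi*flip; x=np.array([0,0,-1.]); z=np.array([np.cos(a),np.sin(a),0]); return Ro.from_matrix(np.c_[x,np.cross(z,x),z]).as_rotvec()
def pick(xy,z,open_,o,first=False,hi=HI):
    r.command_gripper(open_)
    (r.reach if first else r.servo_line)([*xy,hi],o) if first else r.servo_line([*xy,hi],o,.3)
    r.servo_line([*xy,z+.03],None,.25)
    hit=r.servo_line([*xy,z],None,.06,stop_force=8)
    r.command_gripper(0.0); w=r.get_width()
    r.servo_line([*xy,z+.02],None,.08); r.servo_line([*xy,hi],None,.25)
    print("pick hit",hit,"w",round(w,4),round(r.get_width(),4),"F",r.get_contact_force().round(1),"t",r.get_time_s()); return w
def place(xy,z,open_,o,hi=HI):
    r.servo_line([*xy,hi],o,.3); r.servo_line([*xy,z+.012],None,.22)
    hit=r.servo_line([*xy,z-.004],None,.025,stop_force=4)
    p=r.get_tool_pos(); r.command_gripper(open_)
    r.servo_line([*xy,z+.05],None,.15); r.servo_line([*xy,hi],None,.3)
    print("place hit",hit,"at",p.round(4),"nominal z",z,"t",r.get_time_s())
def snap(tag):
    for n in("scene","top"):
        s=r.snapshot(n); np.savez(f"pics/{n}{tag}.npz",**s); cv2.imwrite(f"pics/{n}{tag}.png",cv2.resize(s["image"][:,:,::-1],(800,600),interpolation=cv2.INTER_CUBIC))
E
python3 - <<'E'
from h import *
for f in(0,1):
    print(f,[ (lambda q: None if q is None else np.round(q,2))(r.inverse_kinematics([*p,z],rot(f))) for p,z in((HOME["blue"],.07),(SLOT["blue"],.06),(SLOT["red"],HI),(RING,.018),(SEAT,.062),(SEAT,HI))])
E
```

```text
0 [array([-0.04,  0.63,  1.76, -0.  ,  0.75, -0.29]), array([ 0.39,  0.66,  1.73, -0.  ,  0.75,  0.14]), array([0.43, 0.34, 1.82, 0.  , 0.99, 0.19]), array([-0.07,  0.76,  1.64, -0.  ,  0.74, -0.31]), array([-0.71,  0.58,  1.91, -0.  ,  0.65, -0.95]), array([-0.71,  0.37,  1.76, -0.  ,  1.01, -0.95])]
1 [None, None, None, None, array([-0.71,  0.58,  1.91,  0.  ,  0.65,  2.19]), array([-0.71,  0.37,  1.76,  0.  ,  1.01,  2.19])]
```

Run:
```python
from h import *
o=rot(0)
w=pick(HOME["blue"],.068,.05,o,first=True)
if w>.015: place(SLOT["blue"],.061,.05,o)
snap(1)
```

```text
pick hit False w 0.0238 0.0236 F [ 1.7  0.8 -4.7] t 6.3333
place hit True at [0.5382 0.2897 0.0606] nominal z 0.061 t 10.3083
```

View pics/scene1.png

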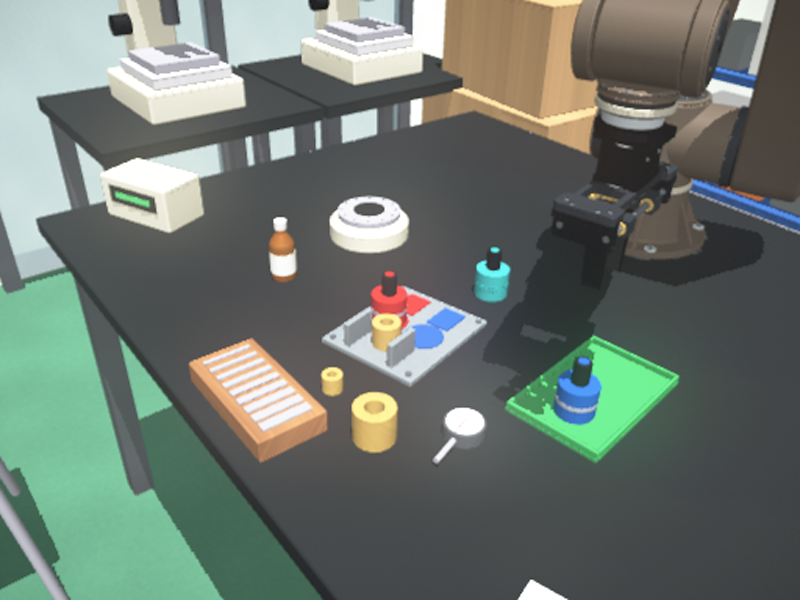

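The blue master stands upright in the tray at (578,395), and its pad at (425,337) is free. Red is next.

Run:
```python
from h import *
o=rot(0)
w=pick(HOME["red"],.068,.05,o)
if w>.015: place(SLOT["red"],.061,.05,o)
r.servo_line([.47,-.1,HI],None,.35) # clear the view
snap(2)
```

```text
pick hit False w 0.0235 0.0233 F [-0.6  0.7 -3.9] t 14.7333
place hit True at [0.4392 0.2752 0.0605] nominal z 0.061 t 19.0083
```

View pics/scene2.png

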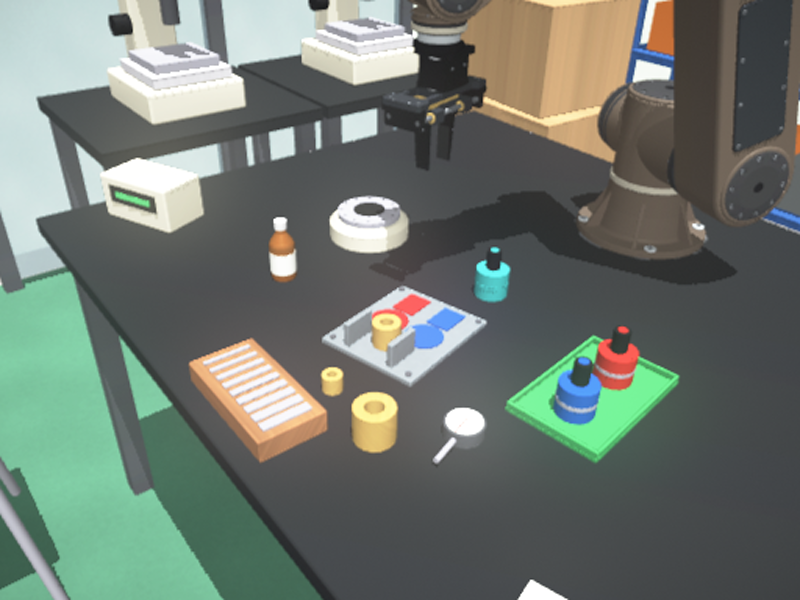

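View pics/top2.png

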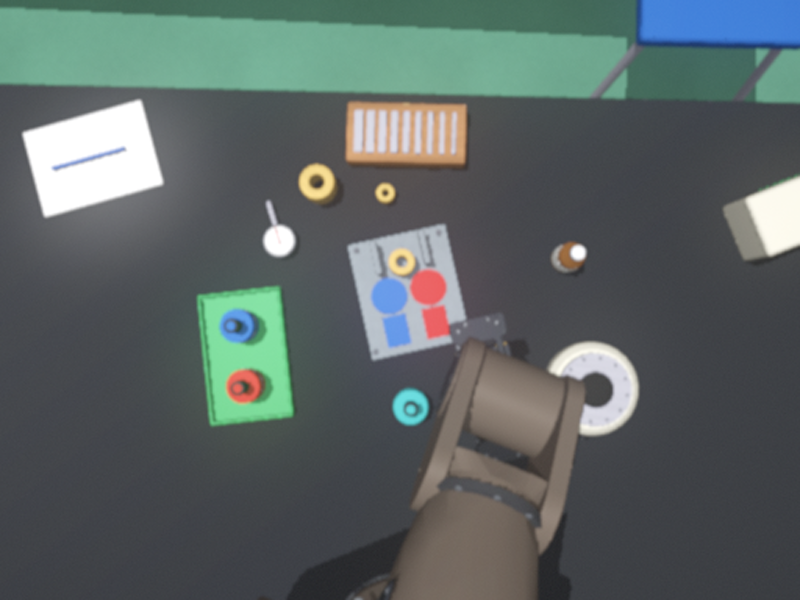

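Both masters stand in the tray at top (238,326) and (244,386). Both pads are free at (390,296) and (428,287), and the ring has not moved. With the pads bare I measure their discs and the ring again, then move the ring.

Run:
```python
from h import *
T=load("pics/top2.npz");S=load("pics/scene2.npz")
ht=cv2.cvtColor(T["image"],cv2.COLOR_RGB2HSV);hs=cv2.cvtColor(S["image"],cv2.COLOR_RGB2HSV)
def m(h,c): return cv2.inRange(h,(105,110,60),(125,255,255)) if c=="blue" else cv2.inRange(h,(170,110,60),(180,255,255))|cv2.inRange(h,(0,110,60),(6,255,255))
for c,wt,ws in(("blue",(233,175,263,201),(255,203,285,225)),("red",(260,169,288,196),(236,190,264,214))):
    g=big(m(ht,c),wt); e=cv2.fitEllipse(cont(g)); P=circ(planepts(T,cont(g)[:,0],.012))
    print(c,e[0],"@.012",P[0].round(4),P[1].round(4),"dev",(P[0]-HOME[c]).round(4))
    # tab front-edge corners: tab mask quads in both views
g=big(m(ht,"blue"),(244,200,266,224));qt=quad(g); g=big(m(hs,"blue"),(270,194,300,214));qs=quad(g)
print(qt.round(1).tolist(),qs.round(1).tolist())
print("tab centre tri",tri(T,qt.mean(0),S,qs.mean(0)).round(4))
g=big(m(hs,"blue"),(255,203,285,225));e=cv2.fitEllipse(cv2.convexHull(cont(g)));gt=big(m(ht,"blue"),(233,175,263,201));print("pad tri",tri(T,cv2.fitEllipse(cont(gt))[0],S,e[0]),e)
g=big(cv2.inRange(ht,(14,70,70),(30,255,255)),(245,155,270,180)); print("ring",circ(planepts(T,cont(g)[:,0],.05)))
```

```text
blue (248.56546020507812, 188.9854278564453) @.012 [0.5967 0.0424] 0.0279 dev [-0.0003  0.001 ]
red (273.6089782714844, 183.43548583984375) @.012 [ 0.6131 -0.0236] 0.0282 dev [-0.0003 -0.0004]
[[257.8999938964844, 201.1999969482422], [261.6000061035156, 218.10000610351562], [249.10000610351562, 221.10000610351562], [245.3000030517578, 204.10000610351562]] [[297.3999938964844, 202.5], [282.0, 213.0], [266.8999938964844, 213.0], [283.70001220703125, 197.0]]
tab centre tri [0.5408 0.0258 0.0038]
pad tri [0.59354678 0.04479187 0.01810664] ((274.0588684082031, 212.6111602783203), (18.70408821105957, 25.135257720947266), 54.38279342651367)
ring (array([0.65081259, 0.02117444]), np.float64(0.020307923945041734))
```

Run:
```python
from h import *
o=rot(0)
w=pick(RING,.020,.07,o)
if .04<w<.048: place(SEAT,.064,.07,o)
r.servo_line([.47,.06,HI],None,.35)
snap(3)
```

```text
pick hit False w 0.0437 0.0438 F [ 0.5  0.  -1.8] t 25.0667
place hit True at [ 0.4513 -0.2991  0.0638] nominal z 0.064 t 29.4083
```

Run:
```python
from h import *
T=load("pics/top3.npz");S=load("pics/scene3.npz")
c=np.hstack([cv2.resize(T["image"][205:295,335:425],(400,400)),cv2.resize(S["image"][95:170,200:275],(400,400))]); cv2.imwrite("pics/seat3.png",c[:,:,::-1])
ht=cv2.cvtColor(T["image"],cv2.COLOR_RGB2HSV)
g=big(cv2.inRange(ht,(14,60,70),(32,255,255)),(360,228,405,272)); k=cont(g)[:,0]; print(len(k),"ring top@.094",circ(planepts(T,k,.094)))
```

```text
56 ring top@.094 (array([ 0.45360818, -0.29181157]), np.float64(0.023828309911079888))
```

View pics/seat3.png

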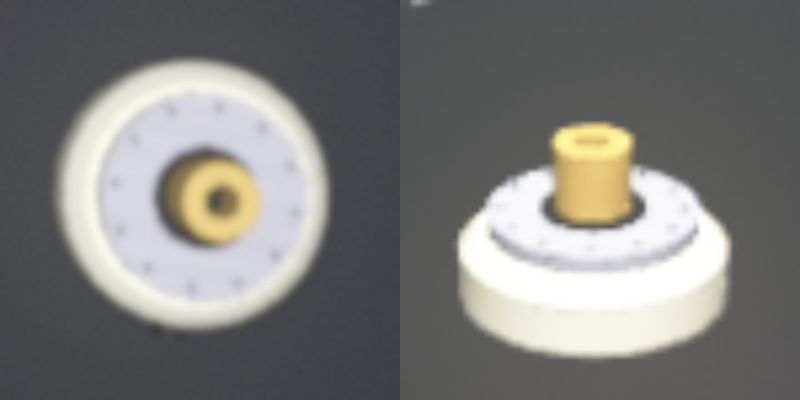

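View pics/top3.png

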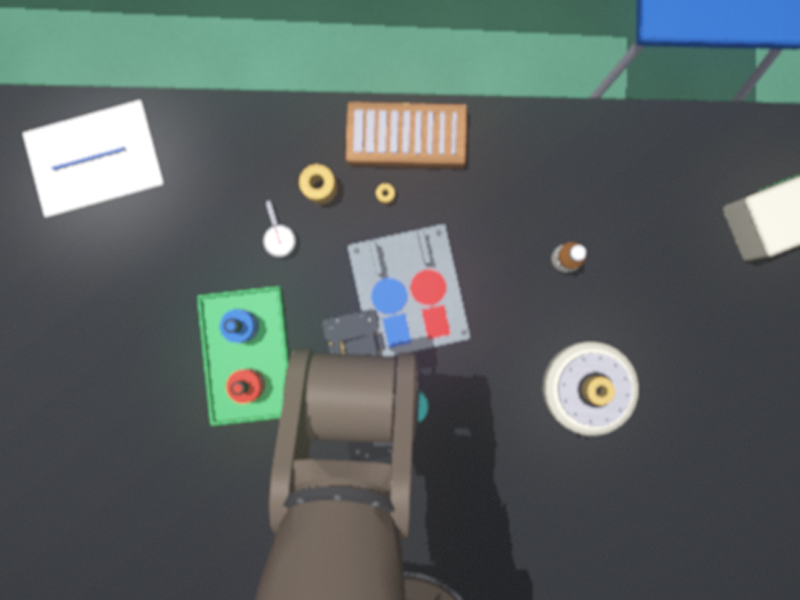

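Run:
```python
from h import *
T=load("pics/top3.npz");S=load("pics/scene3.npz")
a,b=(384.0,249.95),(235.5,120.4)
print(tri(T,a,S,b).round(4),ray(T,a,.094)[:2].round(4),ray(S,b,.094)[:2].round(4),SEAT)
```

```text
[ 0.4532 -0.2965  0.096 ] [ 0.4521 -0.2963] [ 0.4514 -0.3012] [ 0.4512 -0.299 ]
```

The ring stands flat. Its top centre from the two views averages (0.452, -0.299), which matches the seat within measurement error. Now I return the masters.

Run:
```python
from h import *
o=rot(0)
for c in("red","blue"):
    w=pick(SLOT[c],.061,.05,o)
    if not .018<w<.03: print("bad",c); break
    place(HOME[c],.068,.05,o)
r.servo_line([.42,.20,HI],None,.35)
snap(4)
T=load("pics/top4.npz");S=load("pics/scene4.npz")
c=np.hstack([cv2.resize(T["image"][135:240,210:315],(400,400)),cv2.resize(S["image"][160:260,200:300],(400,400))]); cv2.imwrite("pics/dock4.png",c[:,:,::-1])
```

```text
pick hit False w 0.0232 0.0231 F [-0.1  0.2 -4.2] t 35.0917
place hit True at [ 0.6133 -0.0233  0.0677] nominal z 0.068 t 39.3167
pick hit False w 0.0232 0.0235 F [-0.4 -0.5 -5.1] t 43.7
place hit True at [0.5969 0.0414 0.0677] nominal z 0.068 t 47.625
```

View pics/dock4.png

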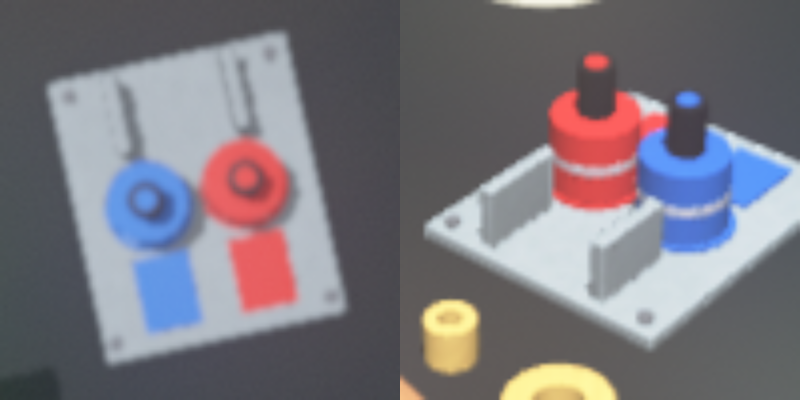

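View pics/scene4.png

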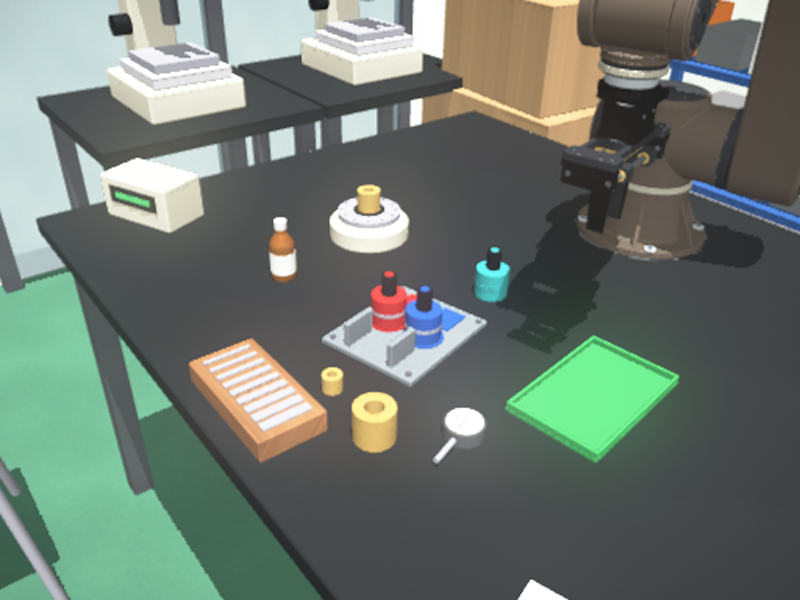

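Both masters stand upright on their own pads, scene red (389,300) and blue (424,317). The ring is on the seat at (369,199), the tray is empty and the bystanders are unmoved. I do a quick check of the dot positions against the start, then hand in.

Run:
```python
from h import *
for k in("0","4"):
    S=load(f"pics/scene{k}.npz");T=load(f"pics/top{k}.npz")
    for n,(x,y,w,hh),(sx,sy),red in(("blue",(245,185,7,6),(271,184),0),("red",(271,179,7,6),(249,175),1)):
        q=T["image"][y:y+hh,x:x+w].max(2).astype(float); q=np.where(q>185,q-185,0); Y,X=np.mgrid[y:y+hh,x:x+w]; a=np.array([(q*X).sum(),(q*Y).sum()])/q.sum()
        p=S["image"][sy-4:sy+5,sx-5:sx+6].astype(float); q=p[...,0]-p[...,2] if red else p[...,2]-p[...,0]; q=np.where((q>60),q,0); q[6:]=0
        Y,X=np.mgrid[sy-4:sy+5,sx-5:sx+6]; b=np.array([(q*X).sum(),(q*Y).sum()])/q.sum()
        print(k,n,a.round(2),b.round(2),tri(T,a,S,b).round(4))
print(r.get_time_s()); r.hand_in()
```

```text
0 blue [247.9  187.19] [271.76 184.08] [0.5971 0.0413 0.0969]
0 red [274.02 181.26] [248.8  174.82] [ 0.6137 -0.0229  0.0966]
4 blue [247.75 186.94] [271.5  184.14] [0.5979 0.0415 0.0971]
4 red [273.96 181.01] [248.52 174.89] [ 0.6144 -0.0228  0.0967]
48.55
the job is handed in; nothing more can be done
```

The job is done and handed in at 48.6 s; `hand_in` gives no verdict. I moved the blue and then the red master to the tray, set the gold ring gauge on the turntable's black seat, and put red and then blue back on their own pads.

**Masters:** both stand upright on their own pads. Their knob dots triangulate to within 1 mm of where they started, and contact came at the expected height each time.

**Ring gauge:** it lies flat and looks centred on the seat. The two views differ by about 5 mm in y (-0.296 and -0.301), and their mean matches the seat centre of -0.299 within 1 mm.

**Others:** the tray is empty, and the oil bottle and dial gauge look unmoved in the final picture.

**Disagreements:** triangulating the pad height was rough, giving 4 to 18 mm against the stated 12 mm. I relied on contact there. The tray's scene-view outline came out about 8 mm off because its side walls show, so I used the top view for the tray position.

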